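Unplug the wheel carrier and hold it over the drawing

TASK

Take the carrier with the brass wheel by its upright blue post, without touching the wheel, pull it straight up out of its sprung socket and bring it, always level and with the wheel still sitting on it, over the middle of the drawing. Finish while holding it there, still and level, with its foot at least 10 cm above the bench: do not put it down or let go. Leave the other carrier with the steel wheel, the loose brass blank, the caliper and the micrometer alone.

Things in the scene. Friction and masses are not known exactly. Their poses are not given: they have to be found in the camera images.
- carrier: Plug-in carrier: aluminium disc, 76 mm across, 8 mm thick, its underside resting on its socket (45 mm above the bench); upright square blue post 18 x 18 mm, top 68 mm above the origin; 18 mm square stub below. Origin: centre of the disc's underside; z up the post, whose flats face x and y. About 0.25 kg, balanced. It bears the loose brass wheel.
- carrier_post (a point): The place to grip on the blue post of the brass wheel's carrier: on the post's axis, 48 mm above the carrier's origin, 20 mm below the post's top, 34 mm above the wheel's upper face.
- carrier_foot (a point): The lowest point of the stub of the brass wheel's carrier, on its axis, 34 mm below the carrier's origin.
- wheel: Brass wheel, a flat ring with ten dark dots, 84 mm outside, 43 mm bore, 6 mm thick, about 0.2 kg, lying loose around the post on the carrier's plate, centred by a 40 mm hub that stands 4 mm above the plate; origin: centre of its underside, 8 mm above the carrier's origin. Not to be touched by the fingers.
- socket: Fixed dark steel block, 80 x 80 mm, 45 mm tall; origin: centre of its underside on the bench. The square hole in its top (20 mm, 37 mm deep) takes a carrier's stub, held by two sprung noses: pulling out straight up takes up to about 15 N over the first 7 mm, then little beyond the weight; the stub is out after 34 mm. This one holds the carrier with the brass wheel.
- drawing: White paper drawing with dark lines, fixed flat on the bench, 150 mm (x) by 220 mm (y), 3 mm thick; origin: centre of its underside.
- spare_carrier: Plug-in carrier: aluminium disc, 76 mm across, 8 mm thick, its underside resting on its socket (45 mm above the bench); upright square blue post 18 x 18 mm, top 68 mm above the origin; 18 mm square stub below. Origin: centre of the disc's underside; z up the post, whose flats face x and y. About 0.25 kg, balanced. It bears the steel wheel. Leave it.
- spare_wheel: Grey steel wheel of the same shape and size as the brass wheel, lying loose on the spare carrier; origin: centre of its underside. Leave alone.
- spare_socket: The other block, same as the first; it holds the carrier with the steel wheel. Origin: centre of its underside.
- blank: Small loose brass ring, 56 mm outside, 24 mm bore, 5 mm thick, lying on the drawing near one end; origin: centre of its underside. Leave alone.
- caliper: Loose digital caliper, steel beam 200 mm long (x) with a dark green head, 12 mm high, lying flat on the bench; origin: under the middle of the beam. Leave alone.
- micrometer: Loose micrometer with a green bow, about 145 mm long (x) and 53 mm wide, 18 mm high, lying flat on the bench; origin: under the centre of the bow. Leave alone.
Not all that is in view belongs to the job. Leave any pink look-alike of the spare_socket alone. Leave any brown or pink look-alike of the carrier alone.

How it is judged:
By the outcome, as a careful person would: the job done as asked, in the order asked, and still so for the second after the job is handed in, while the arm keeps its last pose, push and grip.
It also fails if it takes over 45 s, if anything falls off the work surface, if the arm or the gripper's body presses on something with over 40 N, if the wrist force passes 120 N, or if a joint passes its speed limit or range.

ROBOT

A 6-joint arm with a two-finger parallel gripper is mounted at the origin on the work surface. World frame = base frame: x ahead of the robot, y to its left, z up, the work surface at z = 0. Lengths are in m, angles in degrees, forces in N, time in s.
With the tool pointing down it reaches from about 0.25 to 0.725 m from the base axis. Payload 9.7 kg.
Tool frame: the origin (TCP) lies at the very end of the fingers, on their centre line; the grasp point (between the pads) lies 19 mm behind it; z points along the fingers, y is the direction in which the jaws open and shut (so a half turn about z gives the same grasp; the last joint's range is limited). The gripper opens to 85 mm and grips with 20 to 120 N. Pads are 22 mm wide; open, the fingers measure 114 mm over their backs; the gripper's body (76 mm by 85 mm) begins 54 mm behind the grasp point. The pads swing forward as they close: fully open they stand 13 mm farther back than shut.
Start: joints at [-73.682, 4.979, 10.078, 95.1, 0, 90], TCP at [0.155, -0.528, 0.231] pointing down, gripper open.
Joint ranges: [-179.16, 179.16], [-48.56, 103.87], [-65.8, 70.77], [-126.05, 130.52], [-82.76, 87.17], [-180, 180]. Speed limits (degrees/s): [127.2, 127.2, 147.25, 180, 180, 180].

INTERFACE

Orientations are given as [roll, pitch, yaw] about the fixed x, y, z axes, in that order (R = Rz(yaw) Ry(pitch) Rx(roll)).
In Python, from workcell import bot gives the robot as it stands.
- The arm moves only by the shell command python3 -m pendant 'ROWS' [FORCE]. ROWS is JSON, a list that holds one entry, the list of rows, each a list of 7 numbers: the shift along the tool's x, y, z in cm, then the turn, a rotation vector about the tool's x, y, z in rad, then the opening in per cent of the stroke, from 0 (shut) to 100 (fully open). In form: [[[dx, dy, dz, ax, ay, az, gripper], ...]]. A call has 1 to 5 rows; each row shifts and turns the pose as measured when the row begins, along the tool's axes as they then stand; what a row does not reach is not made up. A row lasts 1/12 s, in which the tool goes at most 41.7 mm and 7.16 degrees, less where a joint would pass 70% of its speed; a pose out of reach is approached as far as the arm can. A call with a gripper value outside its range is refused whole. The fingers move at their own pace and stop on an object; FORCE is the grip in N (left out, the last holds). Time passes only in rows, so rows that do not move let the fingers close. It gives the time, the measured TCP pose, the force and the opening at its end, in the units of the state.
- bot.get_obs(): the state, without advancing time (a new reading comes with each control period).
- bot.camera(name): name is "scene" or "side" or "wrist"; returns the picture (420x560x3 uint8, red, green, blue); there is no depth.
- bot.get_calibration(name): a dict with "intrinsics" (3x3 intrinsics, pixels), "pose" (4x4, takes a point from camera to world coordinates); the wrist camera has in their place "T_tool_cam" (4x4, takes a point from camera to tool coordinates, whose origin is the TCP and whose axes are the flange's). Camera axes: x right, y down, z forward; pixel columns grow to the right and rows downward; lengths in m; the calibration is good to about 2 mm. A picture is of the moment at which its call begins: read the wrist's pose just before it. get_calibration takes no time and is no camera call.
- bot.job_done(): hands the job in, once; it reports no verdict.
Trained networks look in the newest picture that a camera, given by its name, has taken for a name from the list of things; names that differ only in an ending like _2 or _b are one class to them, and where a whole thing is asked for, a point or a joint stands for the part that bears it (a point fixed in the world has none). Each returns a list of dicts, best first, with "confidence" (0 to 1); they miss things now and then, are a little off and sometimes report something else, mostly with a low value. They report only what shows in the picture. A call takes as long as a camera call. They do not tell look-alikes from the thing itself.
- bot.masks_of(camera, thing): "pixels" (420x560 bool, what is visible of it) and "extent" ([left, top, right, bottom] in pixels, round what is visible of it).
- bot.mark_of(camera, thing): "uv" ([column, row] in pixels: a listed point, or the origin of a listed thing).
The state is a dict: "time": time; "q": joint angles; "qd": joint speeds; "joint_efforts": joint torques, N m; "ee_pos": TCP position; "tcp_rot": TCP orientation; "wrist_force": force on the tool from outside, world axes, zero at the start; "torque": the same for the moment, N m; "opening": finger opening in m.
Only numpy, scipy, OpenCV 4.12 (cv2) and the standard library are available. Lean on these libraries where they do the work, as an engineer would, in place of code of your own. Each camera call takes 0.05 s, during which the arm holds its last target. There are 200 camera calls.

## Working session

There is one attempt and no reset: what is moved stays moved. The work goes in short steps, Python scripts to look and compute and a shell command to move; the robot and the scene stay as the last step left them, time stands still between calls to the robot, and variables do not carry over. Pictures are saved under pics/ and viewed, about 8 in all and at most 12, crops included, and the job is handed in when it is done.

```bash
mkdir -p pics; cat > h.py <<'E'
import numpy as np,cv2
from workcell import bot
def save(n,im): cv2.imwrite('pics/'+n+'.png',im[:,:,::-1])
def pix2plane(cam,uv,z,T=None):
    c=bot.get_calibration(cam);K=np.array(c['intrinsics']);P=np.array(c['pose']) if T is None else T
    d=P[:3,:3]@np.linalg.solve(K,[uv[0],uv[1],1.]);o=P[:3,3]
    return o+d*(z-o[2])/d[2]
def tri(cams,uvs):
    A=[];b=[]
    for cam,uv in zip(cams,uvs):
        c=bot.get_calibration(cam);K=np.array(c['intrinsics']);P=np.array(c['pose'])
        d=P[:3,:3]@np.linalg.solve(K,[uv[0],uv[1],1.]);d/=np.linalg.norm(d);M=np.eye(3)-np.outer(d,d)
        A.append(M);b.append(M@P[:3,3])
    return np.linalg.solve(sum(A),sum(b))
E
python3 - <<'E'
from h import *
o=bot.get_obs();print(o)
for c in ('scene','side'):
    im=bot.camera(c);save(c+'0',im)
    for t,z in (('carrier_post',.093),('carrier',.045),('wheel',.053),('socket',0),('drawing',0),('blank',.003),('spare_wheel',.053),('caliper',0),('micrometer',0)):
        for m in bot.mark_of(c,t)[:3]: print(c,t,np.round(m['uv']),round(m['confidence'],2),np.round(pix2plane(c,m['uv'],z),3))
E
```

```text
{'time': 0.0, 'q': array([-7.36835826e+01,  5.01104132e+00,  1.00318298e+01,  9.51003343e+01,
        6.76949117e-04,  9.00003147e+01]), 'qd': array([-0.02744073, -0.06652615, -0.05303561,  0.00250383,  0.05676127,
       -0.0304135 ]), 'joint_efforts': array([ 5.96605914e-04, -5.20390248e+01,  4.64801717e+01,  1.64824032e-02,
        3.10076564e-05, -2.91398692e-07]), 'ee_pos': array([ 0.15445059, -0.52760659,  0.23056014]), 'tcp_rot': array([-1.79920454e+02, -6.76511560e-04,  1.63161018e+01]), 'wrist_force': array([0.49988368, 0.06101116, 0.18010814]), 'torque': array([ 0.01604332, -0.01450305,  0.01436399]), 'opening': 0.08552791702188256}
scene carrier_post [215. 306.] 0.92 [ 0.688 -0.306  0.093]
scene carrier_post [238. 249.] 0.88 [ 0.601 -0.182  0.093]
scene carrier_post [286. 275.] 0.74 [ 0.727 -0.15   0.093]
scene carrier [239. 265.] 0.81 [ 0.607 -0.189  0.045]
scene carrier [283. 292.] 0.68 [ 0.728 -0.161  0.045]
scene carrier [218. 320.] 0.57 [ 0.691 -0.308  0.045]
scene wheel [238. 262.] 0.71 [ 0.605 -0.188  0.053]
scene socket [246. 274.] 0.59 [ 0.608 -0.176  0.   ]
scene
[... 467 characters left out ...]
 0.093]
side carrier_post [284. 154.] 0.83 [ 0.675 -0.29   0.093]
side carrier_post [295. 173.] 0.58 [ 0.595 -0.183  0.093]
side carrier [257. 187.] 0.67 [ 0.708 -0.124  0.045]
side carrier [285. 164.] 0.54 [ 0.676 -0.298  0.045]
side carrier [294. 181.] 0.42 [ 0.608 -0.206  0.045]
side wheel [294. 185.] 0.55 [ 0.591 -0.171  0.053]
side socket [287. 196.] 0.64 [ 0.619 -0.175 -0.   ]
side socket [293. 182.] 0.4 [ 0.633 -0.265  0.   ]
side drawing [307. 274.] 0.77 [0.427 0.162 0.   ]
side blank [289. 287.] 0.66 [0.453 0.232 0.003]
side spare_wheel [257. 234.] 0.79 [0.602 0.111 0.053]
side micrometer [292. 173.] 0.73 [ 0.655 -0.32   0.   ]
side micrometer [357. 167.] 0.71 [ 0.445 -0.449  0.   ]
```

```bash
ls pics; ls
```

```text
scene0.png
side0.png
h.py
pics
```

```bash
python3 - <<'E'
import cv2,numpy as np
a=cv2.imread('pics/scene0.png');b=cv2.imread('pics/side0.png')
A=cv2.resize(a[110:370,60:420],None,fx=2.2,fy=2.2,interpolation=2);cv2.imwrite('pics/a.png',A)
cv2.imwrite('pics/b.png',cv2.resize(b[120:310,200:440],None,fx=3,fy=3,interpolation=2))
E
```

```text
(no output)
```

View pics/a.png

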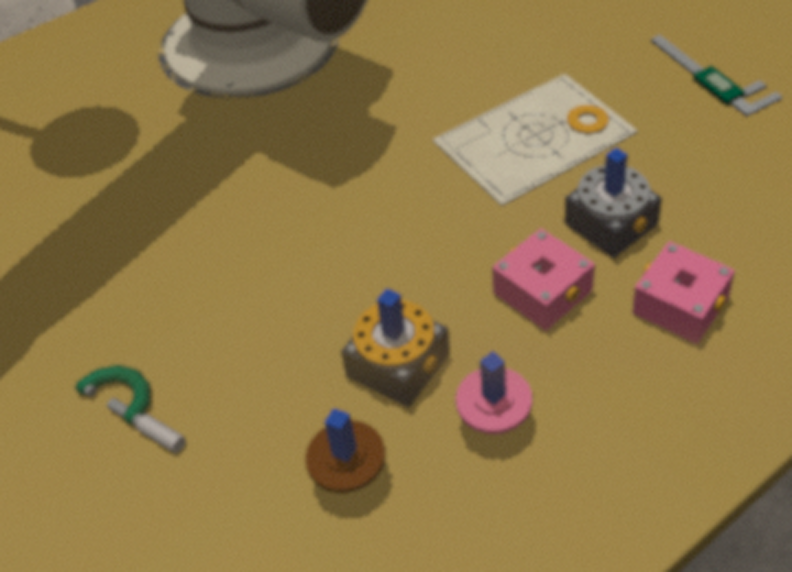

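View pics/b.png

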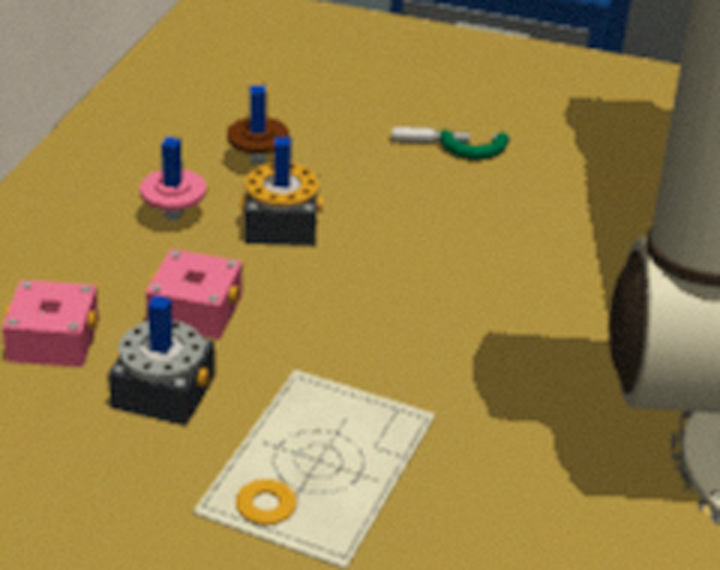

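The things with blue posts, in scene pixels:
- (238,262): brass wheel on a dark socket.
- (217,317): brown look-alike.
- (284,292): pink look-alike.
- (338,198): steel wheel.

Only the first fits: it has the brass ring with ten dots and the dark socket. Both views agree on about (0.60, -0.185). I'll move closer and use the wrist camera.

```bash
python3 -m pendant '[[[3.5,-1.36,0,0,0,0,100],[3.5,-1.36,0,0,0,0,100],[3.5,-1.36,0,0,0,0,100],[3.5,-1.36,0,0,0,0,100],[3.5,-1.36,0,0,0,0,100]]]'; python3 -m pendant '[[[3.5,-1.36,0,0,0,0,100],[3.5,-1.36,0,0,0,0,100],[3.5,-1.36,0,0,0,0,100],[3.5,-1.36,0,0,0,0,100],[0,0,0,0,0,0,100]]]'
python3 - <<'E'
from h import *
c=bot.get_calibration('wrist');print(np.round(c['T_tool_cam'],3),np.round(c['intrinsics']))
for c in ('scene','side'):bot.camera(c)
for t in ('carrier_post','wheel','drawing','carrier'):
    print(t,[(np.round(m['uv'],1),round(m['confidence'],2)) for c in ('scene','side') for m in bot.mark_of(c,t)[:3]])
E
```

```text
time: 1.42
ee_pos: [0.3032, -0.4137, 0.2299]
tcp_rot: [180.0, 0.1, 15.6]
wrist_force: [-0.4, -0.9, 0.5]
opening: 0.0854
time: 1.83
ee_pos: [0.4321, -0.3145, 0.2301]
tcp_rot: [179.9, -0.0, 15.8]
wrist_force: [-0.6, -1.0, -0.2]
opening: 0.0854
[[-0.001 -0.947 -0.32   0.082]
 [ 1.    -0.    -0.    -0.   ]
 [ 0.    -0.32   0.947 -0.143]
 [ 0.     0.     0.     1.   ]] [[297.   0. 281.]
 [  0. 297. 209.]
 [  0.   0.   1.]]
carrier_post [(array([217.6, 307.4]), 0.93), (array([284.3, 277.5]), 0.92), (array([237.8, 248.3]), 0.62), (array([285.4, 155.9]), 0.76), (array([296.5, 168.4]), 0.7), (array([254.2, 173.5]), 0.69)]
wheel [(array([243. , 264.8]), 0.59), (array([295.4, 181.6]), 0.55)]
drawing [(array([304.1, 171.9]), 0.81), (array([239.4, 276. ]), 0.63), (array([335.4, 214.6]), 0.23), (array([304.8, 277.1]), 0.64), (array([292.5, 191.4]), 0.57), (array([357.3, 169.9]), 0.23)]
carrier [(array([217.4, 318.2]), 0.83), (array([284.6, 290.3]), 0.76), (array([240.2, 263.2]), 0.68), (array([257.6, 186.1]), 0.78), (array([286.5, 164.1]), 0.75), (array([291.5, 182. ]), 0.62)]
```

```bash
python3 -m pendant '[[[3.5,-1.5,0,0,0,0,100],[3.5,-1.5,0,0,0,0,100],[3.5,-1.5,0,0,0,0,100],[3.0,-1.3,0,0,0,0,100],[0,0,0,0,0,0,100]]]'
cat >> h.py <<'E'
from scipy.spatial.transform import Rotation as Ro
def wristT():
    o=bot.get_obs();T=np.eye(4);T[:3,:3]=Ro.from_euler('xyz',o['tcp_rot'],degrees=True).as_matrix();T[:3,3]=o['ee_pos']
    return T,T@np.array(bot.get_calibration('wrist')['T_tool_cam'])
E
python3 - <<'E'
from h import *
T,W=wristT();im=bot.camera('wrist');save('w1',im)
for t,z in (('carrier_post',.093),('carrier',.045),('wheel',.053),('socket',0)):
    for m in bot.mark_of('wrist',t)[:3]: print(t,np.round(m['uv'],1),round(m['confidence'],2),np.round(pix2plane('wrist',m['uv'],z,W),4))
E
```

```text
time: 2.75
ee_pos: [0.5438, -0.2281, 0.231]
tcp_rot: [179.8, -0.0, 14.8]
wrist_force: [0.9, -1.5, -0.2]
opening: 0.086
carrier_post [401.2  74.5] 0.89 [ 0.6768 -0.3009  0.093 ]
carrier_post [254.7 129.8] 0.85 [ 0.5991 -0.1885  0.093 ]
carrier_post [256.1 128. ] 0.64 [ 0.6009 -0.1894  0.093 ]
carrier [381.9  78.1] 0.88 [ 0.6778 -0.2992  0.045 ]
wheel [255.4 127.2] 0.34 [ 0.5984 -0.1861  0.053 ]
```

View pics/w1.png

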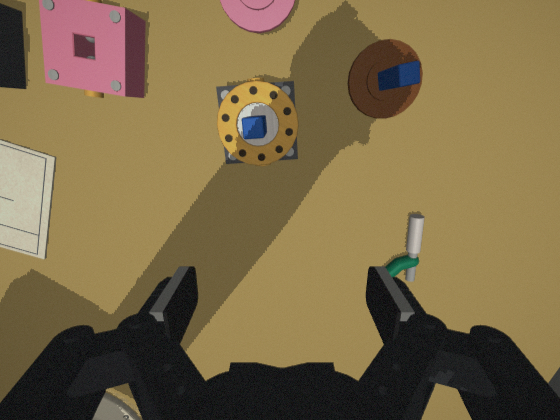

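The brass wheel's carrier is confirmed at (255,127). Next I'll measure its exact axis and yaw.

```bash
python3 - <<'E'
from h import *
T,W=wristT();im=cv2.imread('pics/w1.png');hsv=cv2.cvtColor(im,40)
roi=np.zeros(im.shape[:2],bool);roi[75:172,205:308]=1
blue=((hsv[...,0]>100)&(hsv[...,0]<130)&(hsv[...,1]>130)&roi)
brass=((hsv[...,0]<26)&(hsv[...,1]>170)&(hsv[...,2]>150)&roi)
k,_=cv2.findContours(brass.astype(np.uint8),0,2);k=max(k,key=cv2.contourArea);e=cv2.fitEllipse(cv2.convexHull(k));print('brass',e,pix2plane('wrist',e[0],.059,W))
print('blue',cv2.minAreaRect(np.argwhere(blue)[:,::-1].astype(np.float32)))
top=blue&(hsv[...,2]>np.percentile(hsv[...,2][blue],50))
r=cv2.minAreaRect(np.argwhere(top)[:,::-1].astype(np.float32));print('top',r,pix2plane('wrist',r[0],.113,W))
for a in ((217,86),(295,81),(298,159),(226,163)): print(pix2plane('wrist',a,.045,W))
save('w1c',cv2.resize(im[75:172,205:308,::-1],None,fx=6,fy=6,interpolation=2))
E
```

```text
Traceback (most recent call last):
ValueError: max() iterable argument is empty
```

```bash
python3 - <<'E'
from h import *
T,W=wristT();im=cv2.imread('pics/w1.png');hsv=cv2.cvtColor(im,40).astype(int)
print(hsv[110,228],hsv[100,290],hsv[150,285],hsv[125,250],hsv[128,262])
c=im[75:172,205:308];cv2.imwrite('pics/w1c.png',cv2.resize(c,None,fx=6,fy=6,interpolation=2))
E
```

```text
[ 21 158 200] [ 18 154 131] [ 19 161 141] [108 176 168] [108 189  97]
```

View pics/w1c.png

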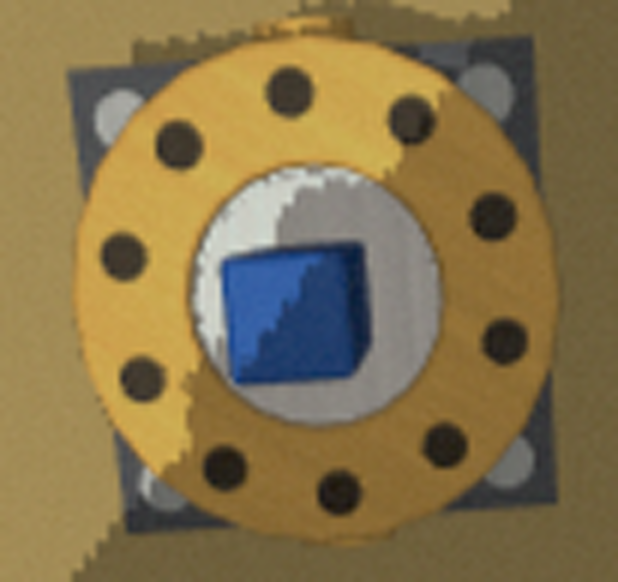

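```bash
python3 - <<'E'
from h import *
T,W=wristT()
f=lambda u,v,z:pix2plane('wrist',(205+(u+.5)/6-.5,75+(v+.5)/6-.5),z,W)
C=np.array([f(*p,.045) for p in ((68,72),(533,37),(557,503),(127,533))]);print(C.round(4),C.mean(0))
P=np.array([f(*p,.113) for p in ((222,257),(358,243),(354,378),(236,383))]);print(P.round(4),P.mean(0))
for c in (C,P):
    for i in range(4):
        d=c[(i+1)%4]-c[i];print(round(float(np.degrees(np.arctan2(d[1],d[0]))),1),round(float(np.linalg.norm(d)),4))
print('wheel',f(316,290,.059),f(557,290,.059)-f(76,290,.059))
print(bot.get_obs()['tcp_rot'])
E
```

```text
[[ 0.6233 -0.1411  0.045 ]
 [ 0.6487 -0.2169  0.045 ]
 [ 0.5732 -0.2422  0.045 ]
 [ 0.5478 -0.1663  0.045 ]] [ 0.59822833 -0.19161925  0.045     ]
[[ 0.6041 -0.1807  0.113 ]
 [ 0.6107 -0.1988  0.113 ]
 [ 0.5926 -0.2026  0.113 ]
 [ 0.5876 -0.1863  0.113 ]] [ 0.59875817 -0.19210948  0.113     ]
-71.4 0.0799
-161.5 0.0797
108.5 0.0801
18.4 0.0796
-69.8 0.0192
-168.3 0.0185
106.9 0.017
18.8 0.0174
wheel [ 0.59976304 -0.1912839   0.059     ] [ 0.02061055 -0.07940851  0.        ]
[ 1.79719819e+02 -9.55263011e-03  1.45947363e+01]
```

```bash
cat > g.py <<'E'
import sys
from h import *
x,y,z,yaw=map(float,sys.argv[1:5])
o=bot.get_obs();R=Ro.from_euler('xyz',o['tcp_rot'],degrees=True);d=R.inv().apply(np.array([x,y,z])-o['ee_pos'])
rv=(R.inv()*Ro.from_euler('xyz',[180,0,yaw],degrees=True)).as_rotvec()
print('todo cm',np.round(d*100,2),'rad',np.round(rv,4),'F',np.round(o['wrist_force'],1),'op',round(o['opening'],4),'t',o['time'])
E
python3 -m pendant '[[[3.2,-1.1,3,0.002,0,-0.035,100],[3.2,-1.1,3,0.002,0,-0.035,100],[0,0,0,0,0,0,100]]]'; python3 g.py .5985 -.1918 .076 18.5
```

```text
time: 3.25
ee_pos: [0.594, -0.1987, 0.1759]
tcp_rot: [179.7, -0.3, 18.3]
wrist_force: [-0.7, -0.5, -0.8]
opening: 0.0856
todo cm [ 0.59 -0.57  9.99] rad [ 0.0056 -0.0051 -0.0036] F [-0.7 -0.5 -0.8] op 0.0856 t 3.25
```

```bash
python3 -m pendant '[[[0.6,-0.6,1.5,0.005,-0.005,-0.003,100],[0,0,1,0,0,0,100],[0,0,0,0,0,0,100],[0,0,0,0,0,0,100]]]'; python3 g.py .5985 -.1918 .076 18.5
```

```text
time: 3.58
ee_pos: [0.5958, -0.1931, 0.1486]
tcp_rot: [-180.0, 0.1, 18.3]
wrist_force: [0.1, -0.4, 0.4]
opening: 0.085
todo cm [ 0.31 -0.04  7.26] rad [-0.0001  0.0017 -0.0042] F [ 0.1 -0.4  0.4] op 0.085 t 3.5833
```

```bash
python3 -m pendant '[[[0.3,0,2.2,0,0.001,-0.004,100],[0,0,2.2,0,0,0,100],[0,0,1.5,0,0,0,100],[0,0,0,0,0,0,100],[0,0,0,0,0,0,100]]]'; python3 g.py .5985 -.1918 .076 18.5
```

```text
time: 4.0
ee_pos: [0.598, -0.1962, 0.0935]
tcp_rot: [179.7, -0.3, 18.2]
wrist_force: [-0.0, -0.3, 0.9]
opening: 0.0854
todo cm [ 0.17 -0.41  1.75] rad [ 0.005  -0.0053 -0.0055] F [-0.  -0.3  0.9] op 0.0854 t 4.0
```

```bash
python3 -m pendant '[[[0.1,-0.35,1.7,0.003,-0.003,-0.004,100],[0,0,0,0,0,0,100]]]'; python3 -m pendant '[[[0,0,0,0,0,0,100]]]';python3 -m pendant '[[[0,0,0,0,0,0,100]]]'; python3 g.py .5985 -.1918 .076 18.5
python3 - <<'E'
from h import *
T,W=wristT();save('w2',bot.camera('wrist'))
E
```

```text
time: 4.17
ee_pos: [0.5984, -0.1938, 0.0795]
tcp_rot: [179.8, -0.3, 18.3]
wrist_force: [-1.2, 0.4, -1.3]
opening: 0.0856
time: 4.25
ee_pos: [0.5988, -0.1943, 0.0816]
tcp_rot: [179.7, -0.4, 18.3]
wrist_force: [0.1, -0.0, 1.3]
opening: 0.0853
time: 4.33
ee_pos: [0.599, -0.1946, 0.0829]
tcp_rot: [179.6, -0.4, 18.3]
wrist_force: [-0.6, 0.3, 0.4]
opening: 0.0856
todo cm [ 0.03 -0.29  0.69] rad [ 0.0062 -0.0075 -0.0036] F [-0.6  0.3  0.4] op 0.0856 t 4.3333
```

View pics/w2.png

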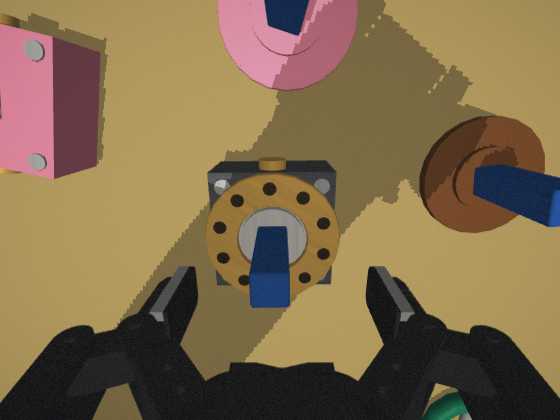

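```bash
python3 -m pendant '[[[0,-0.35,0.8,0.007,-0.008,-0.004,100],[0,-0.03,0.15,0.001,-0.001,0,100]]]' 80; python3 g.py .5985 -.1918 .076 18.5
```

```text
time: 4.55
ee_pos: [0.5991, -0.1915, 0.076]
tcp_rot: [180.0, -0.1, 18.5]
wrist_force: [0.3, 0.2, -0.1]
opening: 0.0855
todo cm [-0.07  0.01  0.  ] rad [ 0.0004 -0.0016  0.0003] F [ 0.3  0.2 -0.1] op 0.0855 t 4.55
```

```bash
python3 -m pendant '[[[0,0,0.12,0.001,-0.001,0,10],[0,0,0.12,0.001,-0.001,0,10],[0,0,0.12,0.001,-0.001,0,10],[0,0,0.12,0.001,-0.001,0,10]]]' 80; python3 g.py .5985 -.1918 .076 18.5
```

```text
time: 4.88
ee_pos: [0.5994, -0.1913, 0.071]
tcp_rot: [-179.8, 0.2, 18.5]
wrist_force: [0.1, -0.4, -0.2]
opening: 0.0387
todo cm [-0.1   0.02 -0.5 ] rad [-0.0039  0.0027  0.0007] F [ 0.1 -0.4 -0.2] op 0.0387 t 4.8833
```

```bash
python3 -m pendant '[[[-0.05,0,-0.4,-0.004,0.003,0,10],[0,0,0,0,0,0,10]]]' 80; python3 g.py .5985 -.1918 .076 18.5; python3 -m pendant '[[[0,0,0,0,0,0,10],[0,0,0,0,0,0,10]]]' 80; python3 g.py .5985 -.1918 .076 18.5
```

```text
time: 5.05
ee_pos: [0.5984, -0.1904, 0.0751]
tcp_rot: [-179.8, 0.0, 18.6]
wrist_force: [-3.2, 3.4, 12.0]
opening: 0.0172
todo cm [-0.03  0.14 -0.09] rad [-0.0026  0.0001  0.0012] F [-3.2  3.4 12. ] op 0.0172 t 5.05
time: 5.22
ee_pos: [0.5981, -0.19, 0.0754]
tcp_rot: [-179.8, 0.0, 18.6]
wrist_force: [-0.3, -0.4, -4.5]
opening: 0.017
todo cm [-0.02  0.19 -0.06] rad [-0.0029  0.0001  0.0015] F [-0.3 -0.4 -4.5] op 0.017 t 5.2167
```

```bash
python3 -m pendant '[[[0,0,-0.3,0,0,0,10],[0,0,-0.3,0,0,0,10],[0,0,-0.3,0,0,0,10]]]' 80; python3 g.py .5981 -.190 .14 18.6
```

```text
time: 5.47
ee_pos: [0.5968, -0.1896, 0.0814]
tcp_rot: [-179.7, 0.2, 18.6]
wrist_force: [4.3, 1.4, -8.6]
opening: 0.017
todo cm [ 0.09  0.05 -5.86] rad [-0.0059  0.004  -0.0002] F [ 4.3  1.4 -8.6] op 0.017 t 5.4667
```

```bash
python3 -m pendant '[[[0.1,0.05,-0.5,-0.004,0.003,0,10],[0,0,-0.5,0,0,0,10],[0,0,-0.5,0,0,0,10]]]' 80; python3 g.py .5981 -.190 .14 18.6
```

```text
time: 5.72
ee_pos: [0.5978, -0.1897, 0.0969]
tcp_rot: [-179.9, 0.1, 18.6]
wrist_force: [0.1, -0.2, -3.7]
opening: 0.017
todo cm [ 0.01  0.03 -4.31] rad [-0.0025  0.0018 -0.0002] F [ 0.1 -0.2 -3.7] op 0.017 t 5.7167
```

Past the springs; the load is now about the carrier's weight. I'll keep lifting straight up.

```bash
python3 -m pendant '[[[0,0,-0.7,-0.002,0.002,0,10],[0,0,-0.8,0,0,0,10],[0,0,-0.8,0,0,0,10]]]' 80; python3 g.py .5981 -.190 .24 18.6;  python3 -m pendant '[[[0,0,-1.2,0,0,0,10],[0,0,-1.5,0,0,0,10],[0,0,-1.5,0,0,0,10],[0,0,-1.5,0,0,0,10],[0,0,-1.2,0,0,0,10]]]' 80; python3 g.py .5981 -.190 .24 18.6
python3 - <<'E'
from h import *
for c in ('scene','side'):
    im=bot.camera(c);save(c+'3',im)
    for m in bot.mark_of(c,'drawing')[:3]:print(c,m['uv'],m['confidence'],pix2plane(c,m['uv'],0))
    for m in bot.masks_of(c,'drawing')[:1]:
        k,_=cv2.findContours(m['pixels'].astype(np.uint8),0,2);k=max(k,key=cv2.contourArea)
        p=cv2.boxPoints(cv2.minAreaRect(k));q=cv2.approxPolyDP(cv2.convexHull(k),8,True)[:,0]
        Q=np.array([pix2plane(c,x,.003) for x in q]);print(q.tolist(),Q.round(3).tolist())
E
```

```text
time: 5.97
ee_pos: [0.5978, -0.1901, 0.1234]
tcp_rot: [179.9, -0.1, 18.6]
wrist_force: [0.2, 0.4, -3.2]
opening: 0.0167
todo cm [  0.04   0.02 -11.66] rad [ 0.0011 -0.001  -0.0005] F [ 0.2  0.4 -3.2] op 0.0167 t 5.9667
time: 6.38
ee_pos: [0.5971, -0.1902, 0.2008]
tcp_rot: [179.8, -0.2, 18.6]
wrist_force: [-0.4, 0.5, -3.8]
opening: 0.0169
todo cm [ 0.11  0.03 -3.92] rad [ 0.0028 -0.0026 -0.0008] F [-0.4  0.5 -3.8] op 0.0169 t 6.3833
scene [300.2, 173.1] 0.85 [0.43048534 0.1583566  0.        ]
[[348, 168], [289, 202], [260, 176], [316, 144]] [[0.509, 0.272, 0.003], [0.499, 0.056, 0.003], [0.365, 0.064, 0.003], [0.367, 0.28, 0.003]]
side [305.0, 270.5] 0.97 [0.43612262 0.15106528 0.        ]
[[298, 243], [343, 258], [315, 307], [265, 289]] [[0.496, 0.049, 0.003], [0.35, 0.063, 0.003], [0.364, 0.274, 0.003], [0.511, 0.263, 0.003]]
```

```bash
python3 -m pendant '[[[0,-0.5,-0.8,0.003,-0.003,0,10],[-0.1,-1,-0.8,0,0,0,10],[-0.2,-1.5,-0.8,0,0,0,10],[-0.2,-1.8,-0.6,0,0,0,10],[-0.2,-1.8,-0.3,0,0,0,10]]]' 80; python3 g.py .432 .165 .235 18.6
```

```text
time: 7.1
ee_pos: [0.5662, -0.127, 0.2291]
tcp_rot: [-179.6, 0.5, 18.4]
wrist_force: [-0.1, -1.1, -3.6]
opening: 0.0172
todo cm [ -3.54 -31.94  -0.34] rad [-0.0067  0.0095 -0.0042] F [-0.1 -1.1 -3.6] op 0.0172 t 7.1
```

```bash
python3 -m pendant '[[[-0.2,-2,-0.1,-0.006,0.008,-0.003,10],[-0.22,-2,0,-0.001,0.001,0,10],[-0.22,-2,0,-0.001,0.001,0,10],[-0.22,-2,0,0,0,0,10],[-0.22,-2,0,0,0,0,10]]]' 80; python3 g.py .432 .165 .235 18.6
```

```text
time: 7.52
ee_pos: [0.5186, -0.0265, 0.2355]
tcp_rot: [179.9, -0.3, 18.6]
wrist_force: [-0.0, 0.5, -3.5]
opening: 0.0166
todo cm [ -2.09 -20.92  -0.  ] rad [ 0.0022 -0.0052  0.0005] F [-0.   0.5 -3.5] op 0.0166 t 7.5167
```

```bash
python3 -m pendant '[[[-0.2,-2,0,0.002,-0.004,0,10],[-0.22,-2,0,0,0,0,10],[-0.22,-2,0,0,0,0,10],[-0.22,-2,0,0,0,0,10],[-0.22,-2,0,0,0,0,10]]]' 80; python3 g.py .432 .165 .235 18.6; python3 -m pendant '[[[-0.2,-2,0,0,0,0,10],[-0.22,-2,0,0,0,0,10],[-0.22,-2,0,0,0,0,10],[-0.1,-1.3,0,0,0,0,10],[-0.1,-0.7,0,0,0,0,10]]]' 80; python3 g.py .432 .165 .235 18.6;
```

```text
time: 7.93
ee_pos: [0.4687, 0.0736, 0.2401]
tcp_rot: [-180.0, -0.3, 18.8]
wrist_force: [0.1, -0.1, -3.8]
opening: 0.0166
todo cm [-0.53 -9.84  0.51] rad [-0.0001 -0.0054  0.0034] F [ 0.1 -0.1 -3.8] op 0.0166 t 7.9333
time: 8.35
ee_pos: [0.427, 0.1521, 0.2447]
tcp_rot: [-179.8, -0.6, 19.4]
wrist_force: [0.5, 0.3, -4.1]
opening: 0.0171
todo cm [ 0.89 -1.05  0.98] rad [-0.0044 -0.0101  0.0148] F [ 0.5  0.3 -4.1] op 0.0171 t 8.35
```

```bash
python3 -m pendant '[[[0.8,-1,0.8,-0.004,-0.009,0.012,10],[0,0,0,0,0,0,10],[0,0,0,0,0,0,10]]]' 80; python3 g.py .432 .165 .235 18.6
python3 - <<'E'
from h import *
T,W=wristT();im=bot.camera('wrist');np.save('W.npy',W);save('w4',im)
s=bot.camera('side');c=bot.camera('scene')
save('s4',np.hstack([cv2.resize(s[150:350,200:400],(400,400)),cv2.resize(c[60:260,220:420],(400,400))]))
E
```

```text
time: 8.6
ee_pos: [0.4331, 0.1569, 0.2381]
tcp_rot: [-179.5, -0.2, 19.7]
wrist_force: [0.3, -0.1, -3.9]
opening: 0.0171
todo cm [ 0.17 -0.8   0.31] rad [-0.0081 -0.0029  0.0187] F [ 0.3 -0.1 -3.9] op 0.0171 t 8.6
```

View pics/w4.png

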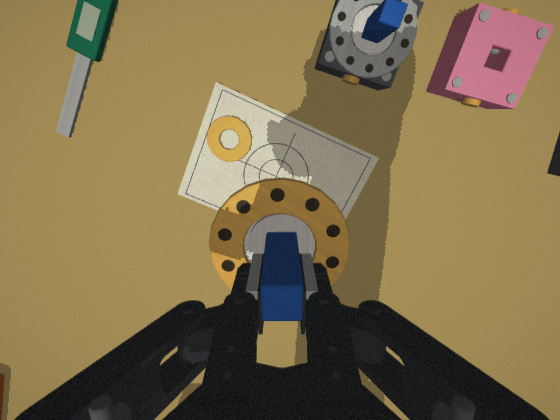

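View pics/s4.png

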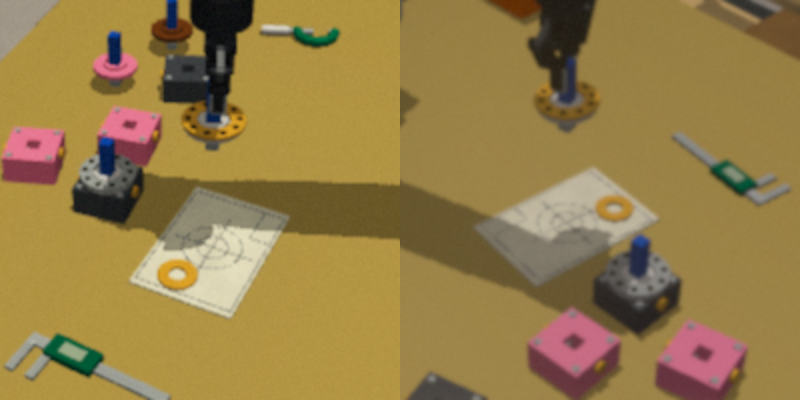

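```bash
python3 - <<'E'
from h import *
W=np.load('W.npy')
for c,o,q in (('side',(200,150),[(197,187),(289,215),(231,317),(130,282)]),('scene',(220,60),[(74,227),(194,168),(258,218),(137,284)])):
    Q=np.array([pix2plane(c,(o[0]+u/2,o[1]+v/2),.003) for u,v in q]);print(c,Q.round(3).tolist(),Q.mean(0))
Q=np.array([pix2plane('wrist',p,.003,W) for p in((219,82),(378,158),(178,194))]);print(Q,(Q[1]+Q[2])/2,[np.linalg.norm(Q[0]-Q[i]) for i in(1,2)])
E
```

```text
side [[0.493, 0.051, 0.003], [0.347, 0.059, 0.003], [0.361, 0.278, 0.003], [0.508, 0.27, 0.003]] [0.42743035 0.16442397 0.003     ]
scene [[0.351, 0.064, 0.003], [0.369, 0.282, 0.003], [0.514, 0.271, 0.003], [0.498, 0.055, 0.003]] [0.43313423 0.1681392  0.003     ]
[[0.51332367 0.26592871 0.003     ]
 [0.49534456 0.05139022 0.003     ]
 [0.362913   0.27979365 0.003     ]] [0.42912878 0.16559193 0.003     ] [np.float64(0.2152905315623246), np.float64(0.15104835341349218)]
```

```bash
python3 g.py .430 .166 .235 18.6; python3 -m pendant '[[[-0.1,-0.6,0.2,-0.008,-0.003,0.01,10],[0,-0.35,0,0,0,0.008,10],[0,0,0,0,0,0,10],[0,0,0,0,0,0,10]]]' 80; python3 g.py .430 .166 .235 18.6
```

```text
todo cm [ 0.01 -1.    0.29] rad [-0.008  -0.0026  0.0178] F [-0.2 -0.2 -3.2] op 0.0171 t 8.75
time: 9.08
ee_pos: [0.4333, 0.153, 0.2355]
tcp_rot: [-179.5, 0.1, 19.2]
wrist_force: [-0.0, 1.0, -3.1]
opening: 0.0173
todo cm [ 0.12 -1.34  0.06] rad [-0.0081  0.0015  0.0105] F [-0.   1.  -3.1] op 0.0173 t 9.0833
```

```bash
python3 -m pendant '[[[0.1,-1.4,0.05,-0.008,0.001,0.01,10],[0,-0.3,0,-0.001,0,0,10]]]' 80; python3 g.py .430 .166 .235 18.6; python3 -c "
from h import *
bot.camera('side')";python3 g.py .430 .166 .235 18.6
```

```text
time: 9.25
ee_pos: [0.4332, 0.1566, 0.2351]
tcp_rot: [-179.5, 0.0, 19.6]
wrist_force: [-0.4, -0.8, -4.1]
opening: 0.0171
todo cm [ 0.01 -0.99  0.02] rad [-0.0091  0.0005  0.0173] F [-0.4 -0.8 -4.1] op 0.0171 t 9.25
todo cm [ 0.02 -0.98  0.03] rad [-0.0092  0.0006  0.0176] F [-0.5 -0.8 -3.1] op 0.0169 t 9.3
```

```bash
python3 -m pendant '[[[0,-1.4,0,-0.009,0,0.018,10]]]' 80;  python3 -c "
from h import *
for i in range(3):bot.camera('side');print(bot.get_obs()['ee_pos'],bot.get_obs()['tcp_rot'])";python3 g.py .430 .166 .235 18.6
```

```text
time: 9.38
ee_pos: [0.433, 0.1571, 0.2354]
tcp_rot: [-179.4, 0.0, 19.6]
wrist_force: [0.4, 0.6, -3.8]
opening: 0.0171
[0.43295118 0.15714207 0.23542035] [-1.79385590e+02  2.86893060e-02  1.96112499e+01]
[0.43296241 0.15707366 0.23538674] [-1.79396118e+02  3.08260648e-02  1.96088992e+01]
[0.43297289 0.15703167 0.23540699] [-1.79396777e+02  2.80413709e-02  1.96053041e+01]
todo cm [ 0.02 -0.94  0.05] rad [-0.0105  0.0006  0.0175] F [ 0.2  1.  -3.9] op 0.0169 t 9.5333
```

```bash
python3 -c "
from h import *
o=bot.get_obs();print(o['q'].round(2),o['qd'].round(2),o['joint_efforts'].round(2),o['torque'].round(3))"; python3 -m pendant '[[[0,-2.5,0,-0.01,0,0.018,10],[0,-2,0,0,0,0,10]]]' 80;python3 g.py .430 .166 .235 18.6;  python3 -c "
from h import *
o=bot.get_obs();print(o['q'].round(2),o['qd'].round(2),o['joint_efforts'].round(2),o['torque'].round(3))"
```

```text
[ 19.56  -7.09  -1.35  95.77   0.6  179.96] [-0.09 -0.08 -0.03  0.03 -0.04 -0.27] [ 3.000e-02 -4.029e+01  4.834e+01 -1.000e-02  6.000e-02 -0.000e+00] [-0.009  0.081  0.028]
time: 9.7
ee_pos: [0.4285, 0.1702, 0.236]
tcp_rot: [-178.6, 0.0, 20.9]
wrist_force: [-1.0, 1.3, -3.6]
opening: 0.0168
todo cm [-0.01  0.45  0.09] rad [-0.0239  0.0013  0.0395] F [-1.   1.3 -3.6] op 0.0168 t 9.7
[ 20.82  -6.99  -1.2   95.84   1.37 179.95] [10.46  0.53  0.96  0.44  6.39  0.26] [-1.830e+00 -4.054e+01  4.819e+01  1.000e-02 -2.000e-01  0.000e+00] [-0.079 -0.024  0.023]
```

Joint 6 is at its 180° limit, which explains the lag and the tilt. Turning the yaw to about 28° frees it.

```bash
python3 -m pendant '[[[0,0.2,0,-0.012,0,-0.04,10],[0,0,0,-0.01,0,-0.04,10],[0,0,0,0,0,-0.04,10]]]' 80;python3 g.py .430 .166 .235 28;  python3 -c "
from h import *
o=bot.get_obs();print(o['q'].round(2),o['tcp_rot'])"
```

```text
time: 9.95
ee_pos: [0.4283, 0.171, 0.2361]
tcp_rot: [-179.8, -0.0, 28.2]
wrist_force: [0.9, -0.6, -3.3]
opening: 0.0172
todo cm [-0.09  0.52  0.11] rad [-0.004  -0.0007  0.0029] F [ 0.9 -0.6 -3.3] op 0.0172 t 9.95
[ 21.62  -7.02  -1.21  95.8    0.23 173.46] [-1.79772147e+02 -3.82459103e-02  2.81655490e+01]
```

```bash
python3 -m pendant '[[[-0.1,0.5,0.1,-0.003,0,0,10]]]' 80;python3 g.py .430 .166 .235 28;  python3 -m pendant '[[[0,0,0,0,0,0,10]]]' 80;python3 g.py .430 .166 .235 28
```

```text
time: 10.03
ee_pos: [0.4295, 0.1671, 0.2352]
tcp_rot: [-179.9, -0.1, 28.4]
wrist_force: [1.1, 0.4, -3.1]
opening: 0.017
todo cm [-0.01  0.12  0.02] rad [-0.0017 -0.001   0.0066] F [ 1.1  0.4 -3.1] op 0.017 t 10.0333
time: 10.12
ee_pos: [0.4295, 0.1671, 0.2351]
tcp_rot: [-179.9, -0.0, 28.4]
wrist_force: [0.1, 0.1, -4.2]
opening: 0.017
todo cm [-0.01  0.13  0.01] rad [-0.0017 -0.0008  0.0065] F [ 0.1  0.1 -4.2] op 0.017 t 10.1167
```

```bash
python3 -m pendant '[[[0,0.1,0,-0.001,0,0,10],[0,0,0,0,0,0,10],[0,0,0,0,0,0,10]]]' 80;python3 g.py .430 .166 .235 28
python3 - <<'E'
from h import *
s=bot.camera('side');c=bot.camera('scene')
for t in('carrier_foot','wheel','carrier'):
    a=bot.mark_of('side',t);b=bot.mark_of('scene',t)
    for i in a[:3]:
        for j in b[:3]:
            p=tri(('side','scene'),(i['uv'],j['uv']))
            if p[2]>.1 and np.hypot(p[0]-.43,p[1]-.166)<.06: print(t,p.round(3))
save('s5',np.hstack([cv2.resize(s[150:310,230:390],(400,400),interpolation=2),cv2.resize(c[50:210,220:380],(400,400),interpolation=2)]))
print(bot.get_obs()['ee_pos'],np.abs(bot.get_obs()['qd']).max())
E
```

```text
time: 10.37
ee_pos: [0.4298, 0.1664, 0.235]
tcp_rot: [-179.9, -0.1, 28.2]
wrist_force: [0.2, -0.5, -3.3]
opening: 0.0167
todo cm [-0.01  0.05  0.  ] rad [-0.0013 -0.0009  0.0041] F [ 0.2 -0.5 -3.3] op 0.0167 t 10.3667
carrier_foot [0.431 0.166 0.164]
wheel [0.434 0.172 0.217]
carrier [0.436 0.173 0.216]
[0.42983579 0.16641841 0.23502819] 0.20992469822923898
```

View pics/s5.png

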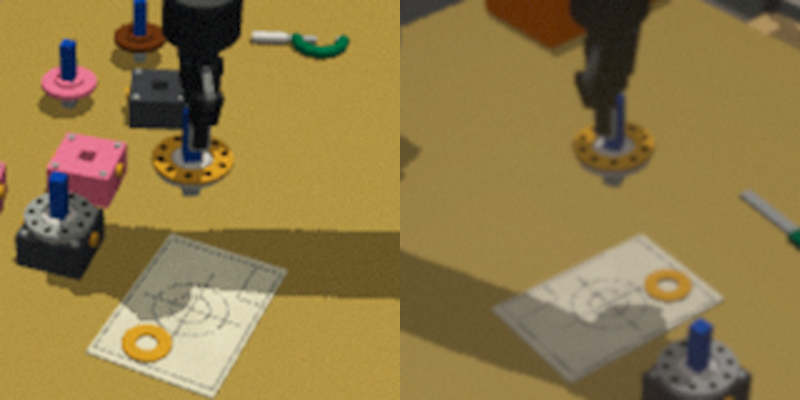

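The picture shows the carrier level with the wheel seated. The foot is at about (0.431, 0.166), 0.16–0.17 m up, over the drawing's centre, and the arm is still. I'm handing it in.

```bash
python3 -c "
from workcell import bot
print(bot.job_done())"
```

```text
the job is handed in; nothing more can be done
None
```

I gripped the brass wheel's carrier by its blue post, pulled it straight up out of the socket, carried it over the middle of the drawing, and handed the job in while holding it there (about 10.5 s of the 45 s).

**Last checks**
- **Position:** the tool was at (0.430, 0.166), within 1 mm of my drawing centre. The three cameras' own estimates of that centre differed by up to 6 mm.
- **Level and still:** the tilt was about 0.1° and the joints were not moving.
- **Height:** the foot was 0.164 m up by triangulation and 0.171 m by tool geometry, against the 0.10 m asked.
- **Wheel:** it sat flat on the carrier in both views.
- **Other things:** the spare carrier and the blank looked undisturbed in the last picture, and I never moved near the caliper or the micrometer.

**What disagreed or went wrong**
- **Tilt on the way:** joint 6 ran up against its 180° limit near the end. The arm lagged about 1 cm and tilted up to about 1.4° for a moment. I turned the yaw to about 28° to free it, and it levelled again.
- **Fingers near the wheel:** while the gripper was closing, the tool dipped to about 12 mm above the wheel's upper face. I saw no contact.
- **Network marks:** the wheel and carrier marks from the last pictures came out 4–9 mm off sideways and too high: the carrier mark read 0.216 m, against 0.205 m from the tool's height. I trusted the foot mark and the tool pose instead.

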